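# Turn a whisk over in its slanted jar so the wires can dry

## Robot

A 6-joint arm with a two-finger parallel gripper is mounted at the origin on the work surface. World frame = base frame: x ahead of the robot, y to its left, z up, the work surface at z = 0. Lengths are in m, angles in degrees, forces in N, time in s.
With the tool pointing down it reaches from about 0.375 to 0.9 m from the base axis. Payload 3.1 kg.
Tool frame: the origin (TCP) lies on the centre line of the jaws, within the pads' length; the fingertips stand 25 mm ahead of it and the grasp point (between the pads) lies 6 mm ahead of it; z points along the fingers, y is the line along which they close (so a half turn about z gives the same grasp; the last joint's range is limited). The gripper opens to 87 mm and grips with 3 to 60 N. Pads are 19 mm wide; open, the fingers measure 117 mm over their backs; the gripper's body (75 mm by 190 mm) begins 51 mm behind the grasp point.
Start: joints at [-84.082, 30.224, 82.088, -0, 67.689, -10.227], TCP at [0.174, -0.6, 0.248] pointing down, gripper open.
Joint ranges: [-176.69, 176.69], [-43.24, 126.21], [12.49, 139.97], [-82, 262], [0, 151.66], [-163.58, 163.58]. Speed limits (degrees/s): [159.86, 159.86, 180, 180, 180, 180].

## Interface

Orientations are given as a 3x3 rotation matrix whose columns are the frame's x, y, z axes.
In Python, from rig import read_state, capture, camera_params, hand_in gives the robot as it stands.
- The arm moves only by the tool apply_moves, never from a script. Its argument "rows" is a list of rows, each an object of numbers: "x", "y", "z": the shift along the tool's x, y, z in mm; "rx", "ry", "rz": the turn, a rotation vector about the tool's x, y, z in units of 6 degrees (1.0 is 6 degrees); "claw": the closure in counts, from 0 (fully open) to 255 (shut). A call has 1 to 10 rows; each row is the pose to reach, as a shift and turn from the pose commanded when the call began, along the tool's axes at that moment; what a row does not reach only later rows make up. A row lasts 1/8 s, in which the tool goes at most 62.5 mm and 10.7 degrees, less where a joint would pass 70% of its speed; a pose out of reach is approached as far as the arm can. A call with a gripper value outside its range is refused whole. The fingers move at their own pace and stop on an object; the grip force is fixed at half the most. Time passes only in rows, so rows that repeat a pose let the fingers close. It gives the time, the measured TCP pose, the force, the opening and the grip force at its end, in the units of the state.
- read_state(): the state, without advancing time (a new reading comes with each control period).
- capture(name): name is "scene" or "top" or "wrist"; returns (picture, depth): 420x560x3 uint8, red, green, blue; 420x560 float32, m along the optical axis (not along the pixel's ray), 0 where there is no reading.
- camera_params(name): a dict with "fx", "fy", "cx", "cy" (pixels), "D" ([k1, k2, p1, p2, k3] as OpenCV has them; the pictures are not rectified), "xyz" and "orientation" of the camera in the world. Camera axes: x right, y up, looking along -z (the intrinsics and any distortion apply to the point x, -y, -z); pixel columns grow to the right and rows downward; lengths in m; the calibration is good to about 2 mm. A picture is of the moment at which its call begins: read the wrist's pose just before it. camera_params takes no time and is no camera call; for the wrist camera it gives the pose at the moment of the call.
- hand_in(): hands the job in; it is judged then, once.
The state is a dict: "time_s": time; "joint_positions": joint angles; "qvel": joint speeds; "tau": joint torques, N m; "position": TCP position; "tcp_rot": TCP orientation; "force": force on the tool from outside, world axes, zero at the start; "moment": the same for the moment, N m; "opening": opening from 0.0 (shut) to 1.0 (fully open); "grasp_force": force on a finger pad.
Only numpy, scipy, OpenCV 4.12 (cv2) and the standard library are available. Lean on these libraries where they do the work, as an engineer would, in place of code of your own. Each camera call takes 0.05 s, during which the arm holds its last target. There are 200 camera calls.

## Task

Two whisks stand in slanted porcelain jars; one of them was put away wires-down. Pull that one right out of its jar, turn it end for end, and stand it back in the same jar handle-down, with the handle resting on the bottom of the jar, and let go. The porcelain chips easily, so do not bang or ram it, and leave the other whisk as it is.

Things in the scene. Friction and masses are not known exactly. Their poses are not given: they have to be found in the camera images.
- whisk: the whisk standing wires-down: steel wire balloon on a dark wooden handle, 260 mm long, about 0.12 kg, balancing near z = 129. Origin: centre of the flat handle end; z axis along the whisk to the wire end. z 0-130: round handle, 22 mm diameter; 130-140: collar, 18 mm; 140-260: balloon, 44 mm at most (z = 220). Held between z = 110 and 130, the hand clears the jar either way up
- whisk_handle_end (a point): centre of the handle's flat end (the whisk's origin)
- whisk_wire_end (a point): tip of the wire balloon, 260 mm from the handle end. At the start it is on the jar's bottom; the whisk leans about 54 degrees from vertical, to the same side as the jar, and lies on the low edge of the mouth, which it crosses about 85 mm from this tip
- jar: its jar: white porcelain, round, straight-walled, 64 mm outside, 56 inside, 85 long, bottom 5 thick. Origin: centre of the underside, 36 mm above the table. z axis: the jar's axis, out of the mouth, leaning 36 degrees from vertical; x axis: towards the low side of the mouth. In a wooden cradle fixed to the table (base 150 x 110 x 16 mm, cheeks up to 85 mm high)
- jar_floor (a point): centre of the inner bottom, 5 mm along the axis from the jar's origin. A whisk put in handle-down rests with its handle end on this bottom, against the high-side wall (jar frame x = -17, z = 9 mm), and its handle on the low edge of the mouth, leaning about 59 degrees from vertical; let go part-way in, it may not slide home by itself
- jar_mouth (a point): centre of the mouth of that jar (85 mm along its axis from its origin)
- whisk_other: the other whisk, of the same make, already handle-down in its own jar; same origin and axes. To be left alone
- jar_other: the other whisk's jar, the same make, cradle and frame as the first
Not all that is in view belongs to the job. What is shaped like the part that bears jar but purple is not meant.

How it is judged (in metres and radians):
On the way, in this order (a step that is already met when the one before it is completed fails the run):
1. the whisk is pulled right out of its jar (z of whisk_wire_end in the frame of jar above 0.095 m), for 0.2 s.
2. it is turned end for end: wires higher than the handle (angle between whisk's own z axis and vertical below 1.2 rad), for 0.2 s.
At the end, for the whole second after the job is handed in: The whisk stands at rest, wires up, in the jar it came from, its handle end inside within 17 mm of the jar's bottom measured along the jar's axis (and within 32 mm of the bottom's centre), its own axis less than 1.2 rad from upright; the other whisk is within 15 mm of where it was (z of whisk_handle_end in the frame of jar between 0 and 0.022 m and distance between whisk_handle_end and jar_floor below 0.032 m and angle between whisk's own z axis and vertical below 1.2 rad and linear speed of whisk below 0.02 m/s and angular speed of whisk below 0.1 rad/s and distance of whisk_other from where it was at the start of the episode below 0.015 m); the robot touches nothing.
It fails at once if the porcelain jar is pressed or struck with more than 25 N, by the whisk, the robot or anything else (contact force between jar and anything else above 25 N).
It fails at once if the other whisk is shifted by more than 15 mm (distance of whisk_other from where it was at the start of the episode above 0.015 m).
It also fails if it takes over 64 s, if anything falls off the work surface, if the arm or the gripper's body presses on something with over 40 N, if the wrist force passes 120 N, or if a joint passes its speed limit or range.

## Working session

There is one attempt and no reset: what is moved stays moved. The work goes in short steps, Python scripts to look and compute and a tool call to move; the robot and the scene stay as the last step left them, time stands still between calls to the robot, and variables do not carry over. Pictures are saved under pics/ and viewed, at most 10 in all, crops included, and the job is handed in when it is done.

Besides the shell and the picture viewer there is one more tool, called after "Request:" in YAML: its name, and indented under it one key for each argument. apply_moves: Moves the arm, as the interface text tells. Its arguments: {"type":"object","properties":{"rows":{"type":"array"}},"required":["rows"]}

```bash
mkdir -p pics
cat > h.py <<'E'
import numpy as np, cv2
from rig import read_state, capture, camera_params, hand_in
def cloud(name):
    p=camera_params(name); im,d=capture(name)
    h,w=d.shape; u,v=np.meshgrid(np.arange(w),np.arange(h))
    K=np.array([[p['fx'],0,p['cx']],[0,p['fy'],p['cy']],[0,0,1.]])
    n=cv2.undistortPoints(np.stack([u,v],-1).reshape(-1,1,2).astype(float),K,np.array(p['D'],float)).reshape(h,w,2)
    P=np.stack([n[...,0]*d,-n[...,1]*d,-d],-1)
    W=P@np.array(p['orientation']).T+np.array(p['xyz'])
    W[d==0]=np.nan
    return im,d,W
def save(n,im): cv2.imwrite(f'pics/{n}.png',im[...,::-1])
E
python3 - <<'E'
from h import *
ims=[]
for n in ['scene','top']:
    im,d,W=cloud(n); save(n,im); np.savez(n,im=im,W=W); p=camera_params(n);print(n,np.round(p['xyz'],3),np.round(p['orientation'],2).tolist())
E
```

```text
scene [1.148 0.188 0.972] [[-0.28, -0.74, 0.61], [0.96, -0.23, 0.17], [0.02, 0.64, 0.77]]
top [0.304 0.021 1.192] [[-0.03, 0.99, -0.14], [-1.0, -0.03, -0.01], [-0.01, 0.14, 0.99]]
```

View pics/scene.png

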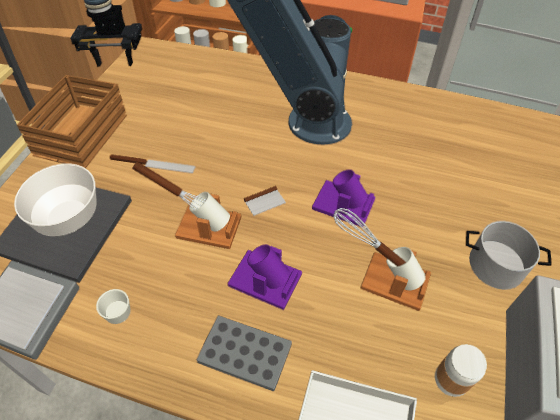

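View pics/top.png

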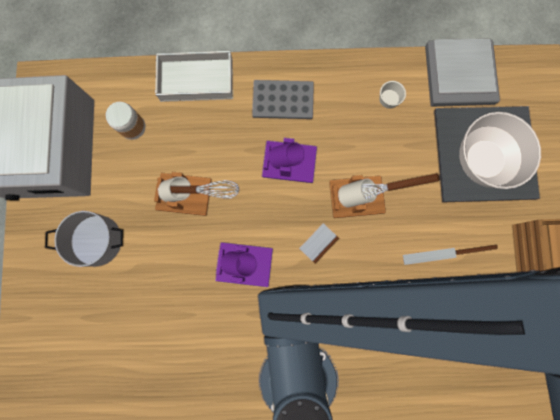

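Scene view: the wires-down whisk is in the jar at about (210,212), handle running to (135,167). In the top view the jar is at (357,192) and the handle end at (438,178). The other whisk is at scene (400,265) / top (175,190).

Run:
```python
from h import *
for n,box,jb in [('top',(378,170,444,198),(325,170,390,215)),('scene',(130,160,190,205),(175,185,245,245))]:
    z=np.load(n+'.npz'); im=z['im'].astype(int); W=z['W']
    def sel(b):
        m=np.zeros(im.shape[:2],bool); m[b[1]:b[3],b[0]:b[2]]=1; return m&~np.isnan(W[...,0])
    R,G,B=im[...,0],im[...,1],im[...,2]
    m=sel(box)&(R<130)&(R>B+15)&(W[...,2]>.06)
    P=W[m]; c=np.median(P,0)
    for _ in range(4):
        dd=np.linalg.svd(P-P.mean(0))[2][0]; c=P.mean(0)
        r=np.linalg.norm((P-c)-np.outer((P-c)@dd,dd),axis=1); P=P[r<.013]
    dd*=np.sign(dd[2]); t=(P-c)@dd
    print(n,len(P),'axis',dd.round(3),'tilt',np.degrees(np.arccos(dd[2])).round(1),'az',np.degrees(np.arctan2(dd[1],dd[0])).round(1),'ends',(c+dd*t.min()).round(3),(c+dd*t.max()).round(3),'cam',np.round(camera_params(n)['xyz'],2))
    hsv=cv2.cvtColor(im.astype(np.uint8),cv2.COLOR_RGB2HSV)
    m=sel(jb)&(hsv[...,1]<50)&(hsv[...,2]>140)&(W[...,2]>.03); J=W[m]
    print(' jar',len(J),J.mean(0).round(3),J.min(0).round(3),J.max(0).round(3))
    m=sel(jb)&(W[...,2]>.01)&(W[...,2]<.022)&(hsv[...,1]>120); C=W[m]
    r=cv2.minAreaRect((C[:,:2]*1000).astype(np.float32)); print(' cradle base',len(C),r)
    m=sel(jb)
    np.save(n+'_jar',J)
```

```text
top 415 axis [ 0.058 -0.817  0.574] tilt 55.0 az -85.9 ends [ 0.505 -0.24   0.131] [ 0.512 -0.348  0.207] cam [0.3  0.02 1.19]
 jar 823 [ 0.5   -0.177  0.091] [ 0.47  -0.241  0.048] [ 0.532 -0.126  0.131]
 cradle base 718 ((503.3240966796875, -183.6048583984375), (110.48844146728516, 151.14231872558594), 3.886139154434204)
scene 441 axis [ 0.057 -0.814  0.578] tilt 54.7 az -86.0 ends [ 0.512 -0.241  0.129] [ 0.519 -0.347  0.205] cam [1.15 0.19 0.97]
 jar 905 [ 0.511 -0.172  0.088] [ 0.473 -0.242  0.032] [ 0.537 -0.125  0.131]
 cradle base 910 ((477.52532958984375, -186.41665649414062), (165.9150390625, 151.14010620117188), 5.538568019866943)
```

```bash
cat > fit.py <<'E'
from h import *
from scipy.optimize import least_squares
def handle(W,im,b):
    m=np.zeros(im.shape[:2],bool); m[b[1]:b[3],b[0]:b[2]]=1; im=im.astype(int)
    m&=~np.isnan(W[...,0])&(im[...,0]<130)&(im[...,0]>im[...,2]+15)&(W[...,2]>.06)
    return W[m]
def fitcyl(P,c,d,r):
    def f(q):
        a=np.array([q[2],d[1],q[3]]);a/=np.linalg.norm(a)
        v=P-np.array([q[0],c[1],q[1]]); return np.linalg.norm(v-np.outer(v@a,a),axis=1)-r
    s=least_squares(f,[c[0],c[2],d[0],d[2]],loss='soft_l1',f_scale=.002)
    a=np.array([s.x[2],d[1],s.x[3]]);a/=np.linalg.norm(a); c=np.array([s.x[0],c[1],s.x[1]])
    return c,a,np.abs(f(s.x)),s
E
python3 - <<'E'
from fit import *
d=np.array([.058,-.816,.576])
for n,b in [('top',(378,170,444,198)),('scene',(130,160,190,205))]:
    z=np.load(n+'.npz'); P=handle(z['W'],z['im'],b)
    c0=np.array([.511,-.29,.16]); v=P-c0; P=P[np.linalg.norm(v-np.outer(v@d,d),axis=1)<.03]
    c,a,r,_=fitcyl(P,c0,d,.011); t=(P-c)@a
    print(n,'c',c.round(4),'a',a.round(3),'tilt',np.degrees(np.arccos(a[2])).round(1),'res',np.median(r).round(4),'end',(c+a*np.percentile(t,99)).round(4))
    J=np.load(n+'_jar.npy'); ja=np.array([np.sin(np.radians(36))*.069,-np.sin(np.radians(36))*.9976,np.cos(np.radians(36))])
    f=lambda q:(lambda v:np.linalg.norm(v-np.outer(v@ja,ja),axis=1)-.032)(J-np.array([q[0],q[1],.036]))
    s=least_squares(f,[.5,-.14],loss='soft_l1',f_scale=.002); print(' jar origin',s.x.round(4),'res',np.median(abs(f(s.x))).round(4), 'max t',np.percentile((J-np.array([*s.x,.036]))@ja,[1,90,99]).round(3))
s=read_state(); print(np.round(s['tcp_rot'],3).tolist(),s['position'],s['force'],s['opening'])
p=camera_params('wrist');R=np.array(s['tcp_rot']);print('wristcam in tool',(R.T@(np.array(p['xyz'])-s['position'])).round(3),(R.T@np.array(p['orientation'])).round(2).tolist())
E
```

```text
top c [ 0.5106 -0.29    0.1554] a [ 0.055 -0.819  0.571] tilt 55.2 res 0.001 end [ 0.5148 -0.352   0.1986]
 jar origin [ 0.5019 -0.1464] res 0.0023 max t [0.006 0.098 0.128]
scene c [ 0.5092 -0.29    0.1549] a [ 0.068 -0.817  0.573] tilt 55.0 res 0.0011 end [ 0.5143 -0.3513  0.1979]
 jar origin [ 0.4998 -0.1492] res 0.0016 max t [0.002 0.086 0.126]
[[0.961, 0.278, -0.0], [0.278, -0.961, 0.002], [0.0, -0.002, -1.0]] [ 0.1737782  -0.59973369  0.2466557 ] [0.11972692 0.71564944 0.35699256] 0.997661010184948
wristcam in tool [ 0.079  0.    -0.137] [[-0.0, 0.96, 0.29], [1.0, 0.0, 0.0], [0.0, 0.29, -0.96]]
```

```bash
cat > geo.py <<'E'
from h import *
from scipy.spatial.transform import Rotation as Ro
e=np.array([.072,-.9974,0]); up=np.array([0,0,1.])
ty=np.array([.9974,.072,0])
def Rt(tilt,flip=1):
    t=np.radians(tilt); tz=np.cos(t)*e-np.sin(t)*up; y=ty*flip
    return np.column_stack([np.cross(y,tz),y,tz])
def delta(p,R,s=None):
    s=s or read_state(); R0=np.array(s['tcp_rot'])
    return (R0.T@(np.array(p)-s['position'])*1000).round(1),(Ro.from_matrix(R0.T@R).as_rotvec(degrees=True)/6).round(2)
END=np.array([.5145,-.3517,.1983]); A=np.sin(np.radians(55))*e+np.cos(np.radians(55))*up
JO=np.array([.5008,-.148,.036]); JA=np.sin(np.radians(36))*e+np.cos(np.radians(36))*up; JX=np.cos(np.radians(36))*e-np.sin(np.radians(36))*up
E
python3 - <<'E'
from geo import *
R=Rt(55); G=END-.12*A
print(G,delta(G-.13*R[:,2],R))
E
```

```text
[ 0.50742253 -0.25365733  0.12947083] (array([ 432.2, -312.6,   11.4]), array([ -3.97,  -4.91, -12.56]))
```

Request:
apply_moves:
  rows:
    - {"z": -60}
    - {"x": 60, "y": -40, "z": -110, "rx": -0.5, "ry": -0.6, "rz": -1.5}
    - {"x": 110, "y": -80, "z": -120, "rx": -1, "ry": -1.2, "rz": -3}
    - {"x": 160, "y": -115, "z": -120, "rx": -1.4, "ry": -1.8, "rz": -4.5}
    - {"x": 210, "y": -150, "z": -120, "rx": -1.9, "ry": -2.4, "rz": -6}
    - {"x": 260, "y": -190, "z": -120, "rx": -2.4, "ry": -3, "rz": -7.5}
    - {"x": 310, "y": -225, "z": -110, "rx": -2.9, "ry": -3.5, "rz": -9}
    - {"x": 360, "y": -260, "z": -100, "rx": -3.3, "ry": -4.1, "rz": -10.5}
    - {"x": 410, "y": -295, "z": -80, "rx": -3.8, "ry": -4.7, "rz": -12}
    - {"x": 432, "y": -313, "z": -60, "rx": -3.97, "ry": -4.91, "rz": -12.56}

```text
validation failed for argument at $.ro...
```

Run:
```python
from geo import *
s=read_state(); print(s['time_s'],s['joint_positions'],s['position'],s['force'])
R=Rt(55); G=END-.12*A
print(delta(G-.13*R[:,2],R,s))
```

```text
0.1 [-8.40803815e+01  3.02756492e+01  8.21476364e+01 -1.92220747e-04
  6.76889736e+01 -1.02264533e+01] [ 0.1737782  -0.59973369  0.2466557 ] [0.11972692 0.71564944 0.35699256]
(array([ 432.2, -312.6,   11.4]), array([ -3.97,  -4.91, -12.56]))
```

Request:
apply_moves:
  rows:
    - {"x": 0, "y": 0, "z": -60, "rx": 0, "ry": 0, "rz": 0, "claw": 0}
    - {"x": 60, "y": -40, "z": -110, "rx": -0.5, "ry": -0.6, "rz": -1.5, "claw": 0}
    - {"x": 110, "y": -80, "z": -120, "rx": -1, "ry": -1.2, "rz": -3, "claw": 0}
    - {"x": 160, "y": -115, "z": -120, "rx": -1.4, "ry": -1.8, "rz": -4.5, "claw": 0}
    - {"x": 210, "y": -150, "z": -120, "rx": -1.9, "ry": -2.4, "rz": -6, "claw": 0}
    - {"x": 260, "y": -190, "z": -120, "rx": -2.4, "ry": -3, "rz": -7.5, "claw": 0}
    - {"x": 310, "y": -225, "z": -110, "rx": -2.9, "ry": -3.5, "rz": -9, "claw": 0}
    - {"x": 360, "y": -260, "z": -100, "rx": -3.3, "ry": -4.1, "rz": -10.5, "claw": 0}
    - {"x": 410, "y": -295, "z": -80, "rx": -3.8, "ry": -4.7, "rz": -12, "claw": 0}
    - {"x": 432, "y": -313, "z": -60, "rx": -3.97, "ry": -4.91, "rz": -12.56, "claw": 0}

```text
time_s: 1.35
position: [0.5029, -0.177, 0.3073]
tcp_rot: [[-0.062, 0.997, 0.044], [0.815, 0.076, -0.574], [-0.576, 0.0, -0.817]]
force: [0.5, -0.5, 0.7]
opening: 1.0
grasp_force: 0.0
```

Run:
```python
from geo import *
s=read_state(); print(s['time_s'],s['joint_positions'],s['position'],s['force'])
R=Rt(55); G=END-.12*A
print(delta(G-.13*R[:,2],R,s))
```

```text
1.35 [-14.93291369  19.24882399 100.3680329  -41.41587495  55.26502643
   3.47855964] [ 0.50285172 -0.1770261   0.30732151] [ 0.49067568 -0.47153037  0.74547175]
(array([39.3, -1. , 59.6]), array([0.03, 0.03, 0.03]))
```

```bash
echo
python3 - <<'E'
from geo import *
import json
s=read_state(); json.dump([[[-84.082,30.276,82.148,0,67.689,-10.2265],[0.1737782,-0.59973369,0.2466557]],[list(s['joint_positions']),list(s['position'])]],open('cal.json','w'))
E
```

Request:
apply_moves:
  rows:
    - {"x": 40, "y": 0, "z": 0, "rx": 2, "ry": 0, "rz": 0, "claw": 0}
    - {"x": 80, "y": -60, "z": 0, "rx": 4, "ry": 0, "rz": 0, "claw": 0}
    - {"x": 80, "y": -60, "z": 0, "rx": 4, "ry": 0, "rz": 0, "claw": 0}

```text
time_s: 1.72
position: [0.4352, -0.1167, 0.2594]
tcp_rot: [[-0.064, 0.925, -0.374], [0.817, -0.166, -0.552], [-0.573, -0.341, -0.745]]
force: [0.3, -0.9, 0.4]
opening: 0.996
grasp_force: 0.0
```

```bash
cat > kin.py <<'E'
from geo import *
import json
from scipy.optimize import least_squares
rz=lambda a:Ro.from_euler('z',a,degrees=True).as_matrix()
ry=lambda a:Ro.from_euler('y',a,degrees=True).as_matrix()
def fk(j,q):
    off,a1,z1,L2,a3,L3,d6=q
    R3=rz(j[0])@ry(j[1]+j[2]); R=R3@rz(j[3])@ry(j[4])@rz(j[5]+90)
    return rz(j[0])@np.array([a1,off,z1])+rz(j[0])@ry(j[1])@np.array([0,0,L2])+R3@np.array([a3,0,L3])+R[:,2]*d6,R
def fit():
    D=json.load(open('cal.json'))
    q0=np.array([.1,0,.3,.45,0,.4,.25])
    f=lambda q:np.concatenate([*[(fk(j,q)[0]-p)*1000 for j,p in D],(q-q0)*.3])
    s=least_squares(f,q0); return s.x,f(s.x)[:-7]
LO=np.array([-176.69,-43.24,12.49,-82,0,-163.58]);HI=np.array([176.69,126.21,139.97,262,151.66,163.58])
def ik(p,R,q,j0,wide=False):
    lo,hi=LO.copy(),HI.copy()
    if wide: lo[5],hi[5]=-400,400
    def f(j):
        P,M=fk(j,q); return np.concatenate([(P-p)*10,(Ro.from_matrix(M.T@R)).as_rotvec()])
    s=least_squares(f,np.clip(j0,lo+1,hi-1),bounds=(lo,hi)); return s.x,np.abs(s.fun).max()
E
python3 - <<'E'
from kin import *
s=read_state(); D=json.load(open('cal.json')); D.append([list(s['joint_positions']),list(s['position'])]); json.dump(D,open('cal.json','w'))
q,r=fit(); print(q.round(3),r.round(2)); j=s['joint_positions'];print(np.round(j,1)); print(np.abs(fk(j,q)[1]-s['tcp_rot']).max())
E
```

```text
[ 0.111 -0.     0.274  0.588  0.114  0.392  0.28 ] [-0.  0. -0.  0.  0.  0. -0.  0. -0.]
[ -7.8  28.5  97.6 -37.6  78.5  11.6]
4.996003610813204e-16
```

Run:
```python
from kin import *
q,_=fit(); j0=read_state()['joint_positions']
H=JO+.009*JA-.017*JX; w=np.sin(np.radians(59))*e+np.cos(np.radians(59))*up
for roll in range(-60,61,15):
    out=[]
    for tilt,G in [(55,END-.12*A),(59,H+.12*w)]:
        for fl in (1,-1):
            R=Rt(tilt,fl)@Ro.from_euler('x',roll*fl,degrees=True).as_matrix()
            b=min((ik(G-.006*R[:,2],R,q,np.r_[j0[:5],k],True) for k in(j0[5],j0[5]-180*1,j0[5]+180)) ,key=lambda t:t[1]*1e3+abs(t[0][5]))
            out+=[b[0].round(0).astype(int).tolist() if b[1]<1e-3 else 'x']
    print(roll,out)
```

```text
-60 ['x', 'x', 'x', 'x']
-45 ['x', 'x', 'x', 'x']
-30 ['x', 'x', 'x', 'x']
-15 ['x', 'x', 'x', 'x']
0 [[-23, 37, 107, -61, 36, 24], [-23, 37, 107, -61, 36, -156], [-23, 37, 107, -55, 34, 19], [-23, 37, 107, -55, 34, -161]]
15 [[-20, 41, 96, -48, 55, 13], [-20, 41, 96, -48, 55, -167], [-20, 41, 96, -44, 54, 10], [-20, 41, 96, -44, 54, -170]]
30 [[-19, 46, 86, -43, 74, 9], [-19, 46, 86, -43, 74, -171], [-19, 47, 86, -39, 73, 6], [-19, 47, 86, -39, 73, -174]]
45 [[-19, 53, 76, -41, 91, 6], [-19, 53, 76, -41, 91, -174], [-19, 53, 76, -38, 91, 4], [-19, 53, 76, -38, 91, -176]]
60 [[-20, 60, 66, -40, 108, 4], [-20, 60, 66, -40, 108, -176], [-20, 60, 66, -38, 107, 2], [-20, 60, 66, -38, 107, -178]]
```

Run:
```python
from kin import *
q,_=fit(); j0=np.array([-23,37,107,-61,36,-156.])
for roll in (-10,-6,-3,0,3):
    out=[]
    R=Rt(55,-1)@Ro.from_euler('x',-roll,degrees=True).as_matrix()
    for d,b in ((0,.15),(0,.0),(.06,0),(.12,0),(.16,0)):
        G=END-.12*A+d*A; s=ik(G-(.006+b)*R[:,2],R,q,j0,True); out+=[s[0].round(0).astype(int).tolist() if s[1]<1e-3 else 'x']
    print(roll,out)
```

```text
-10 [[-17, 19, 114, -53, 35, -163], 'x', [-31, 32, 110, -71, 22, -155], [-36, 29, 106, -56, 23, -175], [-39, 28, 103, -47, 24, -187]]
-6 [[-16, 20, 110, -49, 42, -166], [-25, 36, 111, -73, 28, -146], [-30, 32, 108, -63, 28, -162], [-35, 30, 104, -53, 28, -177], [-37, 29, 101, -46, 30, -187]]
-3 [[-14, 22, 107, -47, 46, -168], [-24, 36, 109, -66, 32, -152], [-29, 33, 106, -59, 32, -165], [-33, 31, 102, -51, 33, -178], [-36, 29, 99, -46, 34, -187]]
0 [[-14, 23, 104, -45, 51, -169], [-23, 37, 107, -61, 36, -156], [-28, 34, 104, -56, 36, -167], [-32, 31, 100, -50, 37, -179], [-35, 30, 97, -46, 38, -186]]
3 [[-13, 25, 101, -43, 55, -170], [-22, 37, 105, -58, 39, -159], [-27, 34, 102, -53, 40, -169], [-31, 32, 98, -49, 41, -180], [-34, 31, 95, -45, 43, -186]]
```

Run:
```python
from kin import *
q,_=fit(); j0=np.array([-23,37,107,-61,36,-156.])
print('jar frame tip',(END-.26*A-JO)@JX,(END-.26*A-JO)@JA)
H=JO+.009*JA-.017*JX
for tilt in (55,57):
  w=np.sin(np.radians(tilt))*e+np.cos(np.radians(tilt))*up
  for roll in (-12,-6,0):
    out=[]
    R=Rt(tilt,-1)@Ro.from_euler('x',-roll,degrees=True).as_matrix()
    for d,b in ((0,.1),(0,.05),(0,.0),(.03,0),(.06,0),(.09,0),(.12,0),(.12,.05)):
        G=(END-.12*A if tilt==55 else H+.12*w)+d*JA; s=ik(G-(.006+b)*R[:,2],R,q,j0,True); out+=[s[0][3:].round(0).astype(int).tolist() if s[1]<1e-3 else 'x']
    print(tilt,roll,out)
```

```text
jar frame tip -0.014877369979543163 0.0054701296914941395
55 -12 [[-66, 27, -152], [-78, 24, -141], 'x', [-82, 21, -142], [-72, 21, -154], [-62, 22, -166], [-52, 23, -178], [-45, 27, -184]]
55 -6 [[-55, 36, -161], [-63, 31, -154], [-73, 28, -146], [-66, 28, -155], [-60, 29, -164], [-54, 30, -172], [-49, 32, -180], [-44, 37, -184]]
55 0 [[-49, 45, -166], [-55, 40, -161], [-61, 36, -156], [-58, 36, -162], [-54, 38, -169], [-50, 39, -175], [-47, 41, -181], [-43, 46, -183]]
57 -12 [[-63, 26, -154], [-76, 23, -142], 'x', [-79, 20, -142], [-69, 20, -155], [-59, 21, -168], [-49, 23, -179], [-42, 27, -185]]
57 -6 [[-53, 35, -162], [-61, 31, -156], [-70, 27, -147], [-64, 28, -156], [-57, 29, -165], [-52, 30, -173], [-46, 32, -181], [-42, 37, -185]]
57 0 [[-47, 44, -167], [-52, 39, -162], [-59, 35, -157], [-55, 36, -163], [-51, 37, -170], [-48, 39, -176], [-44, 40, -181], [-41, 46, -184]]
```

Run:
```python
from kin import *
q,_=fit(); H=JO+.009*JA-.017*JX
w=np.sin(np.radians(58))*e+np.cos(np.radians(58))*up
for roll in (-6,0,8,16):
  for T in range(0,61,10):
    out=[]
    for G0 in (END-.12*A,H+.12*w):
      R=Rt(90-T,1)
      ax=A if G0 is not None else w
      R=Ro.from_rotvec(-np.radians(roll)*A).as_matrix()@R
      j=np.array([-23,37,107,-50,40,10.])
      for d,b in ((0,.08),(0,0),(.06,0),(.12,0)):
        s=ik(G0+d*JA-(.006+b)*R[:,2],R,q,j,True); out+=[s[0][3:].round(0).astype(int).tolist() if s[1]<1e-3 else 'x']
    print(roll,T,*out)
```

```text
-6 0 [4, 54, -50] [5, 44, -51] [5, 52, -53] [4, 60, -54] [4, 52, -49] [5, 42, -50] [5, 50, -52] [4, 58, -54]
-6 10 [-6, 44, -38] [-7, 34, -37] [-5, 42, -42] [-4, 49, -46] [-7, 42, -37] [-8, 32, -35] [-6, 40, -41] [-4, 47, -45]
-6 20 [-23, 36, -19] [-29, 27, -14] [-21, 33, -25] [-17, 40, -33] [-24, 35, -16] [-31, 25, -10] [-23, 32, -22] [-18, 38, -31]
-6 30 [-46, 33, 8] [-59, 26, 18] [-46, 29, 1] [-36, 33, -13] [-49, 32, 12] [-62, 25, 24] [-49, 28, 6] [-39, 32, -9]
-6 40 [-69, 37, 35] x [-73, 31, 30] [-62, 32, 14] [-71, 37, 38] x [-76, 32, 35] [-65, 32, 19]
-6 50 x x x x x x x x
-6 60 x x x x x x x x
0 0 [0, 60, -42] [0, 49, -42] [0, 57, -45] [0, 64, -47] [0, 57, -41] [0, 47, -41] [0, 55, -44] [0, 62, -46]
0 10 [-10, 51, -31] [-12, 41, -29] [-10, 48, -34] [-9, 55, -39] [-11, 49, -29] [-13, 39, -27] [-11, 46, -33] [-9, 53, -37]
0 20 [-25, 45, -15] [-29, 35, -11] [-25, 41, -20] [-21, 47, -27] [-26, 43, -12] [-31, 34, -8] [-26, 40, -17] [-22, 46, -25]
0 30 [-42, 42, 5] [-51, 34, 13] [-44, 38, 0] [-37, 42, -10] [-44, 42, 9] [-53, 34, 16] [-45, 37, 4] [-39, 41, -7]
0 40 [-60, 44, 26] [-71,
[... 1146 characters left out ...]
, 70, -17] [-18, 60, -16] [-17, 66, -21] [-17, 72, -25] [-16, 69, -16] [-18, 59, -14] [-17, 65, -19] [-17, 71, -24]
16 20 [-26, 67, -8] [-29, 57, -5] [-28, 62, -11] [-27, 67, -17] [-26, 66, -6] [-30, 56, -3] [-28, 61, -9] [-27, 66, -15]
16 30 [-37, 65, 3] [-42, 56, 7] [-40, 59, 0] [-38, 63, -7] [-37, 64, 5] [-42, 55, 9] [-40, 59, 2] [-38, 62, -5]
16 40 [-48, 65, 15] [-54, 57, 19] [-52, 59, 12] [-50, 62, 4] [-48, 65, 17] [-54, 57, 21] [-52, 59, 14] [-51, 61, 6]
16 50 [-58, 68, 26] [-65, 61, 31] [-64, 62, 23] [-63, 62, 16] [-58, 68, 28] [-65, 61, 32] [-64, 62, 25] [-63, 62, 18]
16 60 [-67, 72, 36] [-74, 66, 41] [-75, 66, 34] [-74, 66, 27] [-66, 72, 37] [-74, 67, 42] [-74, 66, 36] [-74, 66, 29]
```

```bash
cat >> kin.py <<'E'
def Rg(T,roll,lean=55,flip=1):
    w=np.sin(np.radians(lean))*e+np.cos(np.radians(lean))*up
    return Ro.from_rotvec(-np.radians(roll)*w).as_matrix()@Rt(90-T,flip)
E
python3 - <<'E'
from kin import *
q,_=fit(); R=Rg(55,12); G=END-.118*A; s=read_state(); j=s['joint_positions']
for b in (.1,0): p=G-(.006+b)*R[:,2]; print(delta(p,R,s), p, ik(p,R,q,j,True)[0].round(0))
print(R.round(2).tolist())
E
```

```text
(array([ -7.8, 112.8,  48. ]), array([-2.03, -3.31,  0.41])) [ 0.52203431 -0.16844116  0.18963408] [ -5.  41.  99. -64.  67.  34.]
(array([-42. , 132.7, 139.9]), array([-2.03, -3.31,  0.41])) [ 0.50836089 -0.25037532  0.13395851] [-14.  46. 102. -74.  60.  40.]
[[-0.11, 0.98, -0.14], [0.57, -0.05, -0.82], [-0.81, -0.17, -0.56]]
```

Request:
apply_moves:
  rows:
    - {"x": -2, "y": 40, "z": 10, "rx": -0.7, "ry": -1.1, "rz": 0.14, "claw": 0}
    - {"x": -5, "y": 80, "z": 30, "rx": -1.4, "ry": -2.2, "rz": 0.28, "claw": 0}
    - {"x": -7.8, "y": 112.8, "z": 48, "rx": -2.03, "ry": -3.31, "rz": 0.41, "claw": 0}
    - {"x": -7.8, "y": 112.8, "z": 48, "rx": -2.03, "ry": -3.31, "rz": 0.41, "claw": 0}
    - {"x": -7.8, "y": 112.8, "z": 48, "rx": -2.03, "ry": -3.31, "rz": 0.41, "claw": 0}

```text
time_s: 2.35
position: [0.5246, -0.1707, 0.1937]
tcp_rot: [[-0.104, 0.986, -0.134], [0.571, -0.052, -0.82], [-0.815, -0.162, -0.557]]
force: [1.0, 0.3, -0.3]
opening: 1.002
grasp_force: 0.0
```

Run:
```python
from kin import *
R=Rg(55,12); G=END-.118*A; s=read_state(); j=s['joint_positions']
p=G-.006*R[:,2]; print(delta(p,R,s), np.round(j,1),s['force'])
im,d,W=cloud('wrist'); save('w1',im)
Rn=np.array(s['tcp_rot']);
```

```text
(array([  4.9,  -2.2, 100.8]), array([ 0.02,  0.  , -0.08])) [ -5.3  40.7  98.3 -63.7  67.5  33.6] [ 1.02886223  0.28849855 -0.25759408]
```

View pics/w1.png

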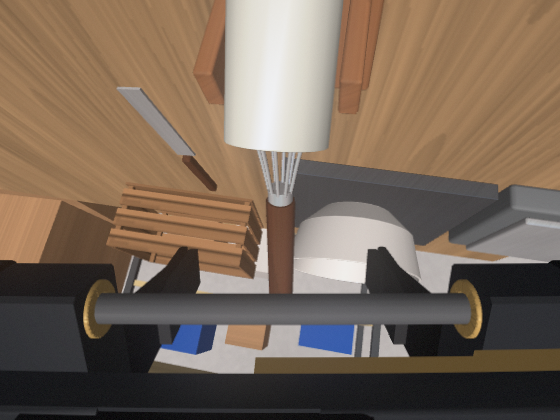

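The wrist view shows the handle at column ~281, midway between the fingers at 190 and 375, with the collar at (282,197) and the jar mouth at (280,140) clear of the hand. I'll advance and close.

Request:
apply_moves:
  rows:
    - {"x": 3, "y": -1, "z": 40, "rx": 0, "ry": 0, "rz": 0, "claw": 0}
    - {"x": 5, "y": -2, "z": 75, "rx": 0, "ry": 0, "rz": -0.08, "claw": 0}
    - {"x": 5, "y": -2, "z": 92, "rx": 0, "ry": 0, "rz": -0.08, "claw": 0}
    - {"x": 5, "y": -2, "z": 101, "rx": 0, "ry": 0, "rz": -0.08, "claw": 0}
    - {"x": 5, "y": -2, "z": 101, "rx": 0, "ry": 0, "rz": -0.08, "claw": 0}
    - {"x": 5, "y": -2, "z": 101, "rx": 0, "ry": 0, "rz": -0.08, "claw": 0}

```text
time_s: 3.15
position: [0.5093, -0.2498, 0.1334]
tcp_rot: [[-0.113, 0.985, -0.132], [0.57, -0.044, -0.82], [-0.814, -0.168, -0.556]]
force: [0.5, 0.3, -0.1]
opening: 1.001
grasp_force: 0.0
```

Request:
apply_moves:
  rows:
    - {"x": 0, "y": 0, "z": 0, "rx": 0, "ry": 0, "rz": 0, "claw": 120}
    - {"x": 0, "y": 0, "z": 0, "rx": 0, "ry": 0, "rz": 0, "claw": 150}
    - {"x": 0, "y": 0, "z": 0, "rx": 0, "ry": 0, "rz": 0, "claw": 165}
    - {"x": 0, "y": 0, "z": 0, "rx": 0, "ry": 0, "rz": 0, "claw": 175}
    - {"x": 0, "y": 0, "z": 0, "rx": 0, "ry": 0, "rz": 0, "claw": 185}
    - {"x": 0, "y": 0, "z": 0, "rx": 0, "ry": 0, "rz": 0, "claw": 195}
    - {"x": 0, "y": 0, "z": 0, "rx": 0, "ry": 0, "rz": 0, "claw": 210}
    - {"x": 0, "y": 0, "z": 0, "rx": 0, "ry": 0, "rz": 0, "claw": 255}
    - {"x": 0, "y": 0, "z": 0, "rx": 0, "ry": 0, "rz": 0, "claw": 255}
    - {"x": 0, "y": 0, "z": 0, "rx": 0, "ry": 0, "rz": 0, "claw": 255}

```text
time_s: 4.4
position: [0.5087, -0.2503, 0.1327]
tcp_rot: [[-0.113, 0.985, -0.133], [0.57, -0.045, -0.82], [-0.814, -0.169, -0.556]]
force: [0.1, -1.1, -0.2]
opening: 0.242
grasp_force: 30.0
```

Run:
```python
from kin import *
s=read_state(); R=np.array(s['tcp_rot']); print(delta(END-.118*A-.006*R[:,2],Rg(55,12),s),np.round(s['joint_positions'],1),s['moment'])
print('JA in tool',(R.T@JA).round(3),(R.T@JX).round(3), 'A',(R.T@A).round(3))
```

```text
(array([-1. , -0.6, -0.6]), array([0.03, 0.01, 0.01])) [-13.8  46.2 101.8 -74.   59.5  40.5] [ 0.56519615 -0.2456648   0.03432679]
JA in tool [-0.997 -0.069  0.025] [0.011 0.193 0.981] A [-0.939 -0.002  0.343]
```

Request:
apply_moves:
  rows:
    - {"x": -4, "y": -0.3, "z": 0.1, "rx": 0, "ry": 0, "rz": 0, "claw": 255}
    - {"x": -10, "y": -0.7, "z": 0.2, "rx": 0, "ry": 0, "rz": 0, "claw": 255}
    - {"x": -20, "y": -1.4, "z": 0.5, "rx": 0, "ry": 0, "rz": 0, "claw": 255}
    - {"x": -30, "y": -2.1, "z": 0.7, "rx": 0, "ry": 0, "rz": 0, "claw": 255}
    - {"x": -45, "y": -3.1, "z": 1.1, "rx": 0, "ry": 0, "rz": 0, "claw": 255}
    - {"x": -60, "y": -4.1, "z": 1.5, "rx": 0, "ry": 0, "rz": 0, "claw": 255}
    - {"x": -75, "y": -5.2, "z": 1.9, "rx": 0, "ry": 0, "rz": 0, "claw": 255}
    - {"x": -90, "y": -6.2, "z": 2.2, "rx": 0, "ry": 0, "rz": 0, "claw": 255}
    - {"x": -105, "y": -7.2, "z": 2.6, "rx": 0, "ry": 0, "rz": 0, "claw": 255}
    - {"x": -120, "y": -8.3, "z": 3, "rx": 0, "ry": 0, "rz": 0, "claw": 255}

```text
time_s: 5.65
position: [0.5137, -0.3214, 0.2309]
tcp_rot: [[-0.114, 0.985, -0.133], [0.57, -0.045, -0.82], [-0.814, -0.169, -0.556]]
force: [-0.1, 0.4, -1.0]
opening: 0.24
grasp_force: 30.0
```

Run:
```python
from kin import *
s=read_state(); R=np.array(s['tcp_rot']);j=s['joint_positions']; D=json.load(open('cal.json')); D.append([list(j),list(s['position'])]); json.dump(D,open('cal.json','w'))
q,r=fit();print(r.round(1))
print(np.round(j,1),s['position'],s['force'],s['opening'])
w=np.sin(np.radians(58))*e+np.cos(np.radians(58))*up
H=JO+.009*JA-.017*JX
Rp=Rg(12,-6,58,-1)
for d in (.14,.1,.05,0):
    p=H+.118*w+d*JA-.006*Rp[:,2]; s2=ik(p,Rp,q,np.array([-20,40,100,-10,40,150.]),True); print(d,p.round(3),s2[0].round(0),s2[1])
print(delta(p+.2*JA,Rp,s)); print((Rp.T@w).round(3),(R.T@A).round(3))
```

```text
[-0. -0. -0.  0.  0.  0. -0.  0.  0.  0. -0. -0.]
[-20.9  36.8  98.4 -71.4  59.2  24.7] [ 0.51370624 -0.32139409  0.23086097] [-0.12347523  0.35408169 -0.97816419] 0.23956930438911278
0.14 [ 0.513 -0.32   0.235] [-41.  26.  94.  -6.  48. 136.] 2.4980018054066022e-15
0.1 [ 0.511 -0.297  0.203] [-39.  28.  98.  -7.  43. 139.] 3.9690473130349346e-14
0.05 [ 0.509 -0.267  0.162] [-36.  30. 102.  -9.  36. 144.] 2.525757381022231e-13
0 [ 0.507 -0.238  0.122] [-34.  33. 105. -12.  30. 149.] 6.209451586465298e-13
(array([-62.4,  -5.9,  -1.5]), array([10.88,  4.65, 27.56]))
[ 0.94   0.    -0.342] [-0.939 -0.002  0.343]
```

Run:
```python
from kin import *
s=read_state(); q,_=fit(); R0=np.array(s['tcp_rot']);p0=np.array(s['position']); j0=np.array(s['joint_positions'])
Rp=Rg(12,-6,58,-1)
jA,eA=ik(p0+[0,0,.13],R0,q,j0); pB=np.array([.515,-.335,.36]); jB,eB=ik(pB,Rp,q,np.array([-41,26,94,-6,48,136.]))
print(jA.round(0),eA,jB.round(0),eB)
u=R0.T@A
N=20
for i in range(1,N+1):
    p,R=fk(jA+(jB-jA)*i/N,q)
    if i==1: print('up0', (R0.T@[0,0,.13]*1000).round(0))
    pa,Ra=(p0+[0,0,.13],R0) if i<=10 else fk(jA+(jB-jA)*.5,q)
    G=p+.006*R[:,2]; ax=R@u
    print(i,(Ra.T@(p-pa)*1000).round(0).tolist(),(Ro.from_matrix(Ra.T@R).as_rotvec(degrees=True)/6).round(2).tolist(),'zmin',min((G+.118*ax)[2],(G-.142*ax)[2]).round(3),p.round(2))
```

```text
[-21.  26.  92. -63.  66.   7.] 2.9176109318786134e-13 [-42.  19.  84.  -5.  65. 133.] 3.99992261534976e-10
up0 [-106.  -22.  -72.]
1 [3.0, -5.0, 5.0] [0.14, 0.42, 1.45] zmin 0.275 [ 0.51 -0.32  0.36]
2 [5.0, -9.0, 10.0] [0.33, 0.83, 2.91] zmin 0.276 [ 0.5  -0.33  0.35]
3 [8.0, -13.0, 13.0] [0.54, 1.22, 4.37] zmin 0.279 [ 0.5  -0.33  0.35]
4 [10.0, -16.0, 17.0] [0.8, 1.59, 5.83] zmin 0.285 [ 0.49 -0.33  0.35]
5 [12.0, -19.0, 19.0] [1.09, 1.95, 7.28] zmin 0.292 [ 0.49 -0.33  0.34]
6 [14.0, -21.0, 22.0] [1.42, 2.28, 8.73] zmin 0.302 [ 0.49 -0.33  0.34]
7 [16.0, -22.0, 23.0] [1.79, 2.6, 10.18] zmin 0.312 [ 0.49 -0.33  0.34]
8 [18.0, -23.0, 25.0] [2.19, 2.9, 11.62] zmin 0.324 [ 0.49 -0.33  0.34]
9 [19.0, -23.0, 25.0] [2.63, 3.18, 13.06] zmin 0.326 [ 0.49 -0.33  0.34]
10 [19.0, -23.0, 26.0] [3.12, 3.44, 14.48] zmin 0.314 [ 0.49 -0.33  0.33]
11 [1.0, -0.0, 0.0] [0.39, 0.15, 1.47] zmin 0.303 [ 0.49 -0.33  0.33]
12 [2.0, 0.0, -0.0] [0.78, 0.26, 2.93] zmin 0.293 [ 0.49 -0.33  0.33]
13 [4.0, 1.0, -2.0] [1.2, 0.34, 4.39] zmin 0.285 [ 0.49 -0.33  0.34]
14 [6.0, 2.0, -3.0] [1.62, 0.39, 5.85] zmin 0.279 [ 0.49 -0.33  0.34]
15 [8.0, 3.0, -5.0] [2.06, 0.4, 7.3] zmin 0.275 [ 0.49 -0.33  0.34]
16 [11.0, 5.0, -8.0] [2.51, 0.38, 8.74] zmin 0.274 [ 0.5  -0.33  0.34]
17 [14.0, 8.0, -11.0] [2.98, 0.32, 10.18] zmin 0.274 [ 0.5  -0.33  0.35]
18 [18.0, 11.0, -15.0] [3.46, 0.23, 11.6] zmin 0.278 [ 0.51 -0.33  0.35]
19 [21.0, 14.0, -19.0] [3.95, 0.09, 13.01] zmin 0.283 [ 0.51 -0.33  0.35]
20 [25.0, 19.0, -24.0] [4.47, -0.08, 14.41] zmin 0.292 [ 0.51 -0.33  0.36]
```

Request:
apply_moves:
  rows:
    - {"x": -10, "y": -2, "z": -7, "rx": 0, "ry": 0, "rz": 0, "claw": 255}
    - {"x": -30, "y": -6, "z": -20, "rx": 0, "ry": 0, "rz": 0, "claw": 255}
    - {"x": -55, "y": -11, "z": -37, "rx": 0, "ry": 0, "rz": 0, "claw": 255}
    - {"x": -80, "y": -17, "z": -54, "rx": 0, "ry": 0, "rz": 0, "claw": 255}
    - {"x": -98, "y": -20, "z": -66, "rx": 0, "ry": 0, "rz": 0, "claw": 255}
    - {"x": -106, "y": -22, "z": -72, "rx": 0, "ry": 0, "rz": 0, "claw": 255}
    - {"x": -106, "y": -22, "z": -72, "rx": 0, "ry": 0, "rz": 0, "claw": 255}

```text
time_s: 6.52
position: [0.5137, -0.3209, 0.3605]
tcp_rot: [[-0.113, 0.985, -0.132], [0.57, -0.045, -0.82], [-0.814, -0.168, -0.557]]
force: [0.6, -0.2, -2.0]
opening: 0.242
grasp_force: 30.0
```

Request:
apply_moves:
  rows:
    - {"x": 3, "y": -5, "z": 5, "rx": 0.14, "ry": 0.42, "rz": 1.45, "claw": 255}
    - {"x": 5, "y": -9, "z": 10, "rx": 0.33, "ry": 0.83, "rz": 2.91, "claw": 255}
    - {"x": 8, "y": -13, "z": 13, "rx": 0.54, "ry": 1.22, "rz": 4.37, "claw": 255}
    - {"x": 10, "y": -16, "z": 17, "rx": 0.8, "ry": 1.59, "rz": 5.83, "claw": 255}
    - {"x": 12, "y": -19, "z": 19, "rx": 1.09, "ry": 1.95, "rz": 7.28, "claw": 255}
    - {"x": 14, "y": -21, "z": 22, "rx": 1.42, "ry": 2.28, "rz": 8.73, "claw": 255}
    - {"x": 16, "y": -22, "z": 23, "rx": 1.79, "ry": 2.6, "rz": 10.18, "claw": 255}
    - {"x": 18, "y": -23, "z": 25, "rx": 2.19, "ry": 2.9, "rz": 11.62, "claw": 255}
    - {"x": 19, "y": -23, "z": 25, "rx": 2.63, "ry": 3.18, "rz": 13.06, "claw": 255}
    - {"x": 19, "y": -23, "z": 26, "rx": 3.12, "ry": 3.44, "rz": 14.48, "claw": 255}

```text
time_s: 7.78
position: [0.4847, -0.3301, 0.3321]
tcp_rot: [[0.985, 0.073, -0.157], [-0.015, -0.868, -0.497], [-0.172, 0.492, -0.854]]
force: [0.8, -0.2, -1.1]
opening: 0.244
grasp_force: 30.0
```

Request:
apply_moves:
  rows:
    - {"x": 1, "y": 0, "z": 0, "rx": 0.39, "ry": 0.15, "rz": 1.47, "claw": 255}
    - {"x": 2, "y": 0, "z": 0, "rx": 0.78, "ry": 0.26, "rz": 2.93, "claw": 255}
    - {"x": 4, "y": 1, "z": -2, "rx": 1.2, "ry": 0.34, "rz": 4.39, "claw": 255}
    - {"x": 6, "y": 2, "z": -3, "rx": 1.62, "ry": 0.39, "rz": 5.85, "claw": 255}
    - {"x": 8, "y": 3, "z": -5, "rx": 2.06, "ry": 0.4, "rz": 7.3, "claw": 255}
    - {"x": 11, "y": 5, "z": -8, "rx": 2.51, "ry": 0.38, "rz": 8.74, "claw": 255}
    - {"x": 14, "y": 8, "z": -11, "rx": 2.98, "ry": 0.32, "rz": 10.18, "claw": 255}
    - {"x": 18, "y": 11, "z": -15, "rx": 3.46, "ry": 0.23, "rz": 11.6, "claw": 255}
    - {"x": 21, "y": 14, "z": -19, "rx": 3.95, "ry": 0.09, "rz": 13.01, "claw": 255}
    - {"x": 25, "y": 19, "z": -24, "rx": 4.47, "ry": -0.08, "rz": 14.41, "claw": 255}

```text
time_s: 9.02
position: [0.5145, -0.3347, 0.3575]
tcp_rot: [[0.102, -0.989, 0.11], [-0.973, -0.122, -0.194], [0.205, -0.087, -0.975]]
force: [0.4, -0.2, -0.9]
opening: 0.243
grasp_force: 30.0
```

Run:
```python
from kin import *
s=read_state(); print(s['time_s'],np.round(s['joint_positions'],1),s['position'],s['force'],s['opening'])
R=np.array(s['tcp_rot']); p=np.array(s['position'])
for n in('scene','top'):
    im,d,W=cloud(n); save(n+'2',im); np.savez(n+'2',im=im,W=W)
print(delta([.515,-.335,.36],Rg(12,-6,58,-1),s))
```

```text
9.025 [-41.6  19.   83.9  -4.6  64.9 133.4] [ 0.51446982 -0.3347396   0.35751714] [ 0.37300409 -0.2382897  -0.90150863] 0.24344839133719165
(array([ 0.8, -0.7, -2.3]), array([ 0.02,  0.04, -0.04]))
```

View pics/scene2.png

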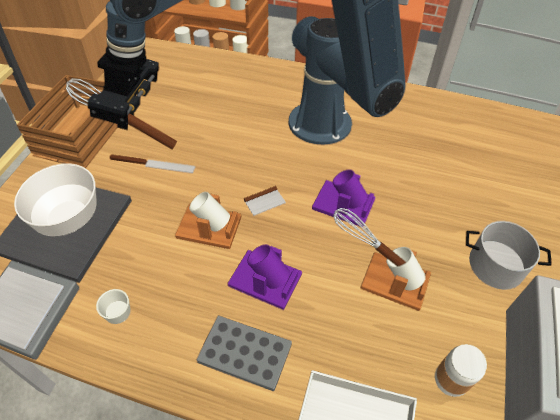

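The whisk is flipped: wires up-left at (85,95), handle end down-right at (172,143). The empty jar at (210,212) looks undisturbed. Next I'll measure the handle in the hand, and the jar again now that it's empty.

Run:
```python
from fit import *
from geo import *
s=read_state(); R=np.array(s['tcp_rot']); p=np.array(s['position']); G=p+.006*R[:,2]
a=R@np.array([.94,0,-.342]); print('exp wire axis',a.round(3),'exp end',(G-.118*a).round(4))
z=np.load('scene2.npz'); im=z['im']; W=z['W']; P=handle(W,im,(125,105,182,155))
v=P-G; t=v@-a; r=np.linalg.norm(v-np.outer(v@a,a),axis=1); P=P[(r<.03)&(t>.025)]
c,b,res,_=fitcyl(P,G-.07*a,-a,.011); tt=(P-c)@b
print(len(P),'meas wire axis',(-b).round(3),'res',np.median(res).round(4),'end',(c+b*np.percentile(tt,99)).round(4), 'G->line offset',(R.T@((G-c)-((G-c)@b)*b)).round(4))
print('tilt',np.degrees(np.arccos(-b[2])))
for n,jb in (('top2',(325,170,390,215)),('scene2',(175,185,245,245))):
    z=np.load(n+'.npz'); im=z['im']; W=z['W']; m=np.zeros(im.shape[:2],bool); m[jb[1]:jb[3],jb[0]:jb[2]]=1
    h=cv2.cvtColor(im,cv2.COLOR_RGB2HSV); m&=(h[...,1]<50)&(h[...,2]>120)&(W[...,2]>.03); J=W[m]
    v=J-JO; t=v@JA; rad=np.linalg.norm(v-np.outer(t,JA),axis=1); J=J[(rad>.029)&(rad<.04)&(t<.088)]
    f=lambda q:(lambda v:np.linalg.norm(v-np.outer(v@JA,JA),axis=1)-.032)(J-np.array([q[0],q[1],.036]))
    s=least_squares(f,JO[:2],loss='soft_l1',f_scale=.001); print(n,len(J),s.x.round(4),np.median(abs(f(s.x))).round(4),np.percentile((J-[*s.x,.036])@JA,[98,100]).round(4))
```

```text
exp wire axis [ 0.061 -0.847  0.529] exp end [ 0.508  -0.2371  0.2903]
439 meas wire axis [ 0.057 -0.861  0.506] res 0.001 end [ 0.5082 -0.2323  0.29  ] G->line offset [-0.0003 -0.0003 -0.001 ]
tilt 59.62206219621602
top2 561 [ 0.5012 -0.1481] 0.001 [0.086  0.0873]
scene2 659 [ 0.5004 -0.1491] 0.001 [0.0854 0.0872]
```

```bash
cat > place.py <<'E'
from kin import *
JO=np.array([.5008,-.1486,.036])
R0=np.array([[.102,-.989,.11],[-.973,-.122,-.194],[.205,-.087,-.975]]); p0=np.array([.51447,-.33474,.35752])
U,_,V=np.linalg.svd(R0); R0=U@V
u=R0.T@np.array([.057,-.861,.506]); u/=np.linalg.norm(u); h=R0.T@(np.array([.5082,-.2323,.29])-p0)
w=np.sin(np.radians(57.5))*e+np.cos(np.radians(57.5))*up
Rp=Ro.align_vectors([w],[R0@u])[0].as_matrix()@R0
def tgt(x,z): return JO+x*JX+z*JA-Rp@h
def jarpos(s):
    R=np.array(s['tcp_rot']); v=np.array(s['position'])+R@h-JO; a=R@u
    return [round(1000*float(v@k),1) for k in (JX,np.cross(JA,JX),JA)],round(float(np.degrees(np.arccos(a[2]))),1)
E
python3 - <<'E'
from place import *
s=read_state(); q,_=fit(); print(jarpos(s))
for z in (.14,.011):
    p=tgt(-.015,z); print(z,p.round(4),delta(p,Rp,s),ik(p,Rp,q,np.array(s['joint_positions']))[0].round(0))
print('JA in tool',(Rp.T@JA).round(3))
E
```

```text
([-80.6, 1.0, 256.3], 59.4)
0.14 [ 0.5126 -0.3184  0.2293] (array([-44.1,  11. , 122.3]), array([-0.04,  0.31, -0.04])) [-40.  26.  95.  -9.  45. 139.]
0.011 [ 0.5071 -0.2428  0.125 ] (array([-140. ,   16. ,  208.4]), array([-0.04,  0.31, -0.04])) [-33.  33. 105. -15.  30. 153.]
JA in tool [ 0.765 -0.033 -0.643]
```

Request:
apply_moves:
  rows:
    - {"x": -5, "y": 1, "z": 15, "rx": 0, "ry": 0.15, "rz": 0, "claw": 255}
    - {"x": -15, "y": 4, "z": 40, "rx": -0.04, "ry": 0.31, "rz": -0.04, "claw": 255}
    - {"x": -25, "y": 6, "z": 70, "rx": -0.04, "ry": 0.31, "rz": -0.04, "claw": 255}
    - {"x": -35, "y": 9, "z": 97, "rx": -0.04, "ry": 0.31, "rz": -0.04, "claw": 255}
    - {"x": -42, "y": 11, "z": 116, "rx": -0.04, "ry": 0.31, "rz": -0.04, "claw": 255}
    - {"x": -44, "y": 11, "z": 122, "rx": -0.04, "ry": 0.31, "rz": -0.04, "claw": 255}
    - {"x": -44, "y": 11, "z": 122, "rx": -0.04, "ry": 0.31, "rz": -0.04, "claw": 255}
    - {"x": -44, "y": 11, "z": 122, "rx": -0.04, "ry": 0.31, "rz": -0.04, "claw": 255}

```text
time_s: 10.12
position: [0.514, -0.3186, 0.2315]
tcp_rot: [[0.107, -0.988, 0.113], [-0.964, -0.131, -0.231], [0.243, -0.084, -0.966]]
force: [0.7, 0.1, -0.2]
opening: 0.241
grasp_force: 30.0
```

Run:
```python
from place import *
s=read_state(); print(s['time_s'],jarpos(s),np.round(s['force'],1))
for z in (.07,.03,.011): print(z,delta(tgt(-.015,z),Rp,s))
```

```text
10.125 ([-15.8, 1.4, 141.8], 57.4) [ 0.7  0.1 -0.2]
0.07 (array([-54.5,   3.9,  46.8]), array([-0.02, -0.02,  0.01]))
0.03 (array([-85.2,   5.2,  72.4]), array([-0.02, -0.02,  0.01]))
0.011 (array([-99.7,   5.9,  84.6]), array([-0.02, -0.02,  0.01]))
```

Request:
apply_moves:
  rows:
    - {"x": -9, "y": 0.7, "z": 7.7, "rx": 0, "ry": 0, "rz": 0, "claw": 255}
    - {"x": -18, "y": 1.4, "z": 15.4, "rx": 0, "ry": 0, "rz": 0, "claw": 255}
    - {"x": -27, "y": 2, "z": 23, "rx": 0, "ry": 0, "rz": 0, "claw": 255}
    - {"x": -36, "y": 2.6, "z": 31, "rx": 0, "ry": 0, "rz": 0, "claw": 255}
    - {"x": -45, "y": 3.3, "z": 38.6, "rx": 0, "ry": 0, "rz": 0, "claw": 255}
    - {"x": -54, "y": 3.9, "z": 46.4, "rx": 0, "ry": 0, "rz": 0, "claw": 255}
    - {"x": -63, "y": 4.3, "z": 54, "rx": 0, "ry": 0, "rz": 0, "claw": 255}
    - {"x": -70, "y": 4.6, "z": 60, "rx": 0, "ry": 0, "rz": 0, "claw": 255}
    - {"x": -77, "y": 4.9, "z": 65.6, "rx": 0, "ry": 0, "rz": 0, "claw": 255}
    - {"x": -77, "y": 4.9, "z": 65.6, "rx": 0, "ry": 0, "rz": 0, "claw": 255}

```text
time_s: 11.38
position: [0.5073, -0.259, 0.1475]
tcp_rot: [[0.107, -0.988, 0.111], [-0.965, -0.131, -0.229], [0.241, -0.082, -0.967]]
force: [0.9, 0.8, -1.9]
opening: 0.242
grasp_force: 30.0
```

Run:
```python
from place import *
s=read_state(); print(s['time_s'],jarpos(s),np.round(s['force'],1),np.round(s['moment'],2))
for z in (.03,.02,.011): print(z,delta(tgt(-.015,z),Rp,s))
im,d,W=cloud('scene'); save('s3',cv2.resize(im[100:300,80:340],None,fx=2.5,fy=2.5,interpolation=cv2.INTER_CUBIC))
```

```text
11.375 ([-15.2, -1.1, 38.7], 57.5) [ 0.9  0.8 -1.9] [ 0.34  0.07 -0.04]
0.03 (array([-6.5, -0.6,  5.8]), array([-0.  ,  0.  ,  0.01]))
0.02 (array([-14.1,  -0.3,  12.2]), array([-0.  ,  0.  ,  0.01]))
0.011 (array([-21.,  -0.,  18.]), array([-0.  ,  0.  ,  0.01]))
```

View pics/s3.png

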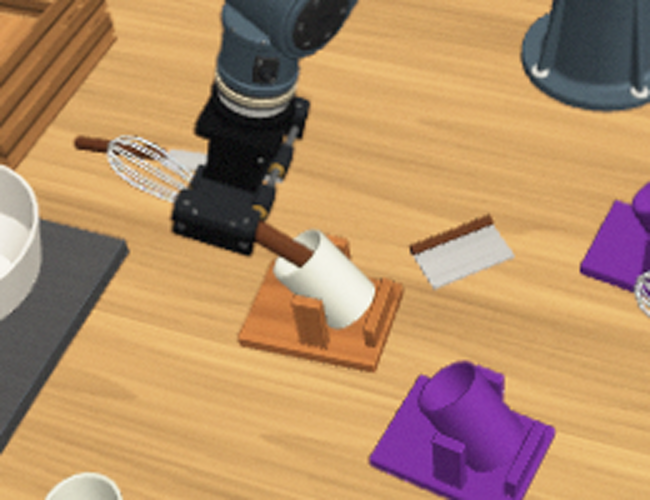

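The handle is in the mouth (crop, about (290,245)) and the hand is clear of the jar. I'll lower it slowly.

Request:
apply_moves:
  rows:
    - {"x": -3, "y": 0, "z": 2.6, "rx": 0, "ry": 0, "rz": 0, "claw": 255}
    - {"x": -6, "y": 0, "z": 5.2, "rx": 0, "ry": 0, "rz": 0, "claw": 255}
    - {"x": -9, "y": 0, "z": 7.8, "rx": 0, "ry": 0, "rz": 0, "claw": 255}
    - {"x": -12, "y": 0, "z": 10.4, "rx": 0, "ry": 0, "rz": 0, "claw": 255}
    - {"x": -14.5, "y": 0, "z": 12.5, "rx": 0, "ry": 0, "rz": 0, "claw": 255}
    - {"x": -14.5, "y": 0, "z": 12.5, "rx": 0, "ry": 0, "rz": 0, "claw": 255}
    - {"x": -14.5, "y": 0, "z": 12.5, "rx": 0, "ry": 0, "rz": 0, "claw": 255}

```text
time_s: 12.3
position: [0.5077, -0.2485, 0.1326]
tcp_rot: [[0.107, -0.988, 0.112], [-0.964, -0.13, -0.23], [0.242, -0.084, -0.967]]
force: [0.2, 0.1, -2.0]
opening: 0.239
grasp_force: 30.0
```

Request:
apply_moves:
  rows:
    - {"x": -1, "y": 0, "z": 0.8, "rx": 0, "ry": 0, "rz": 0, "claw": 255}
    - {"x": -2, "y": 0, "z": 1.7, "rx": 0, "ry": 0, "rz": 0, "claw": 255}
    - {"x": -3, "y": 0, "z": 2.5, "rx": 0, "ry": 0, "rz": 0, "claw": 255}
    - {"x": -3, "y": 0, "z": 2.5, "rx": 0, "ry": 0, "rz": 0, "claw": 255}

```text
time_s: 12.8
position: [0.5075, -0.246, 0.1293]
tcp_rot: [[0.107, -0.988, 0.112], [-0.965, -0.13, -0.23], [0.241, -0.083, -0.967]]
force: [0.4, 0.5, 0.2]
opening: 0.241
grasp_force: 30.0
```

Run:
```python
from place import *
s=read_state(); print(s['time_s'],jarpos(s),np.round(s['force'],1),np.round(s['moment'],2))
print(delta(tgt(-.015,.011),Rp,s))
```

```text
12.8 ([-14.9, 0.1, 16.4], 57.5) [0.4 0.5 0.2] [0.35 0.09 0.02]
(array([-4.2,  0.3,  3.4]), array([-0.01, -0.  ,  0.01]))
```

Request:
apply_moves:
  rows:
    - {"x": -0.8, "y": 0, "z": 0.6, "rx": 0, "ry": 0, "rz": 0, "claw": 255}
    - {"x": -1.5, "y": 0, "z": 1.3, "rx": 0, "ry": 0, "rz": 0, "claw": 255}
    - {"x": -2.3, "y": 0, "z": 1.9, "rx": 0, "ry": 0, "rz": 0, "claw": 255}
    - {"x": -2.3, "y": 0, "z": 1.9, "rx": 0, "ry": 0, "rz": 0, "claw": 255}

```text
time_s: 13.3
position: [0.5075, -0.2443, 0.1269]
tcp_rot: [[0.107, -0.988, 0.112], [-0.965, -0.13, -0.23], [0.241, -0.083, -0.967]]
force: [-0.2, -0.1, -0.7]
opening: 0.245
grasp_force: 30.0
```

Request:
apply_moves:
  rows:
    - {"x": -0.8, "y": 0, "z": 0.6, "rx": 0, "ry": 0, "rz": 0, "claw": 255}
    - {"x": -1.5, "y": 0, "z": 1.3, "rx": 0, "ry": 0, "rz": 0, "claw": 255}
    - {"x": -1.5, "y": 0, "z": 1.3, "rx": 0, "ry": 0, "rz": 0, "claw": 255}

```text
time_s: 13.68
position: [0.5074, -0.2431, 0.1253]
tcp_rot: [[0.107, -0.988, 0.112], [-0.965, -0.13, -0.23], [0.241, -0.083, -0.967]]
force: [-0.5, 0.1, -0.8]
opening: 0.244
grasp_force: 30.0
```

Run:
```python
from place import *
s=read_state(); print(s['time_s'],jarpos(s),np.round(s['force'],1),np.round(s['moment'],2))
print(delta(tgt(-.015,.011),Rp,s))
```

```text
13.675 ([-14.8, 0.3, 11.5], 57.5) [-0.5  0.1 -0.8] [ 0.35  0.09 -0.02]
(array([-0.5,  0.3,  0.2]), array([-0.01, -0.  ,  0.01]))
```

Request:
apply_moves:
  rows:
    - {"x": -0.8, "y": 0, "z": 0.6, "rx": 0, "ry": 0, "rz": 0, "claw": 255}
    - {"x": -1.1, "y": 0, "z": 0.9, "rx": 0, "ry": 0, "rz": 0, "claw": 255}
    - {"x": -1.1, "y": 0, "z": 0.9, "rx": 0, "ry": 0, "rz": 0, "claw": 255}

```text
time_s: 14.05
position: [0.5076, -0.2425, 0.1243]
tcp_rot: [[0.107, -0.988, 0.112], [-0.964, -0.13, -0.23], [0.242, -0.084, -0.967]]
force: [-0.5, -1.2, -1.7]
opening: 0.244
grasp_force: 30.0
```

Request:
apply_moves:
  rows:
    - {"x": -0.8, "y": 0, "z": 0.6, "rx": 0, "ry": 0, "rz": 0, "claw": 255}
    - {"x": -0.8, "y": 0, "z": 0.6, "rx": 0, "ry": 0, "rz": 0, "claw": 255}

```text
time_s: 14.3
position: [0.5079, -0.2424, 0.1239]
tcp_rot: [[0.107, -0.988, 0.113], [-0.964, -0.131, -0.231], [0.243, -0.084, -0.966]]
force: [0.1, -2.4, 0.9]
opening: 0.244
grasp_force: 30.0
```

Force is rising along the lean direction, so the handle has touched the bottom. I'll release it.

Request:
apply_moves:
  rows:
    - {"x": 0, "y": 0, "z": 0, "rx": 0, "ry": 0, "rz": 0, "claw": 180}
    - {"x": 0, "y": 0, "z": 0, "rx": 0, "ry": 0, "rz": 0, "claw": 170}
    - {"x": 0, "y": 0, "z": 0, "rx": 0, "ry": 0, "rz": 0, "claw": 150}
    - {"x": 0, "y": 0, "z": 0, "rx": 0, "ry": 0, "rz": 0, "claw": 100}
    - {"x": 0, "y": 0, "z": 0, "rx": 0, "ry": 0, "rz": 0, "claw": 0}
    - {"x": 0, "y": 0, "z": 0, "rx": 0, "ry": 0, "rz": 0, "claw": 0}
    - {"x": 0, "y": 0, "z": 0, "rx": 0, "ry": 0, "rz": 0, "claw": 0}
    - {"x": 0, "y": 0, "z": 0, "rx": 0, "ry": 0, "rz": 0, "claw": 0}

```text
time_s: 15.3
position: [0.5075, -0.2418, 0.1235]
tcp_rot: [[0.107, -0.988, 0.112], [-0.965, -0.13, -0.23], [0.242, -0.084, -0.967]]
force: [0.3, -0.2, -0.2]
opening: 0.895
grasp_force: 0.0
```

Request:
apply_moves:
  rows:
    - {"x": 0, "y": 0, "z": -8, "rx": 0, "ry": 0, "rz": 0, "claw": 0}
    - {"x": 0, "y": 0, "z": -25, "rx": 0, "ry": 0, "rz": 0, "claw": 0}
    - {"x": 0, "y": 0, "z": -50, "rx": 0, "ry": 0, "rz": 0, "claw": 0}
    - {"x": 0, "y": 0, "z": -80, "rx": 0, "ry": 0, "rz": 0, "claw": 0}
    - {"x": 0, "y": 0, "z": -110, "rx": 0, "ry": 0, "rz": 0, "claw": 0}
    - {"x": 0, "y": 0, "z": -140, "rx": 0, "ry": 0, "rz": 0, "claw": 0}
    - {"x": 0, "y": 0, "z": -170, "rx": 0, "ry": 0, "rz": 0, "claw": 0}
    - {"x": 0, "y": 0, "z": -170, "rx": 0, "ry": 0, "rz": 0, "claw": 0}
    - {"x": 0, "y": 0, "z": -170, "rx": 0, "ry": 0, "rz": 0, "claw": 0}

```text
time_s: 16.42
position: [0.488, -0.2023, 0.2878]
tcp_rot: [[0.107, -0.988, 0.112], [-0.965, -0.13, -0.229], [0.241, -0.083, -0.967]]
force: [0.2, -0.5, 0.1]
opening: 0.999
grasp_force: 0.0
```

Run:
```python
from fit import *
from place import *
s=read_state(); print(s['time_s'],s['force'])
im,d,W=cloud('scene'); save('s4',cv2.resize(im[100:300,80:340],None,fx=2.5,fy=2.5,interpolation=cv2.INTER_CUBIC))
H=JO-.017*JX+.009*JA; w=np.sin(np.radians(59))*e+np.cos(np.radians(59))*up
ii=im.astype(int); m=np.zeros(im.shape[:2],bool); m[140:225,100:230]=1
m&=~np.isnan(W[...,0])&(ii[...,0]<130)&(ii[...,0]>ii[...,2]+15)&(W[...,2]>.06); P=W[m]
v=P-H; t=v@w; r=np.linalg.norm(v-np.outer(t,w),axis=1); P=P[(r<.03)]
c,b,res,_=fitcyl(P,H+.11*w,w,.011); tt=(P-c)@b; top=c+b*np.percentile(tt,99)
print(len(P),b.round(3),'tilt',np.degrees(np.arccos(b[2])),'res',np.median(res),'handle top z along from H', (top-H)@w, 'end est jar', [((top-.13*b-JO)@k).round(4) for k in (JX,JA)])
```

```text
16.425 [ 0.23732381 -0.46683985  0.05642815]
199 [ 0.06  -0.843  0.534] tilt 57.73477423099939 res 0.0012567896733727234 handle top z along from H 0.13001701388353298 end est jar [np.float64(-0.0135), np.float64(0.0076)]
```

View pics/s4.png

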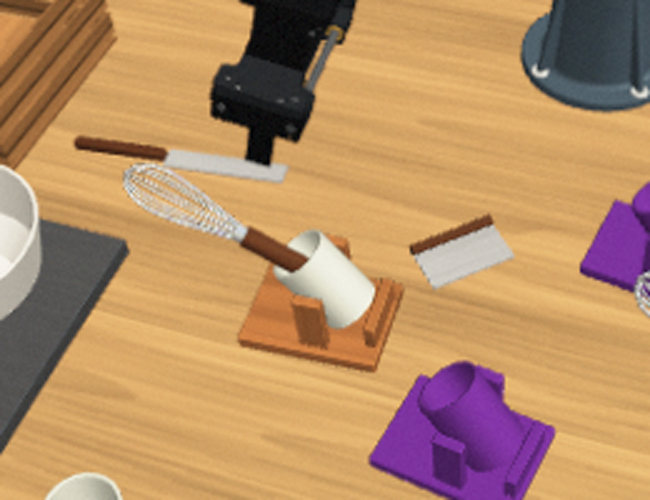

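The whisk stands handle-down in its jar, with the wires at about (175,200) in the crop. The fit puts the handle end about 8 mm up the jar's axis at a 58° lean, and the arm is clear.

```bash
python3 -c "
from rig import hand_in
print(hand_in())"
```

```text
the job is handed in; nothing more can be done
None
```

The wires-down whisk now stands handle-down on the bottom of its own jar, let go with the arm clear; I didn't touch the other whisk. The job is handed in at about 16.5 s, and no verdict was returned.

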